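# Show the middle plate's label to the code reader

### The arm

A 7-joint arm with a two-finger parallel gripper is mounted at the origin on a cart in front of the work surface, level with it; the furniture and walls round the work are solid. World frame = base frame: x ahead of the robot, y to its left, z up, the work surface at z = 0. Lengths are in m, angles in rad, forces in N, time in s.
With the tool pointing down it reaches from about 0.425 to 0.875 m from the base axis. Payload 4.7 kg.
Tool frame: the origin (TCP) lies between the finger pads, 19 mm behind the fingertips; this is the grasp point; z points along the fingers, y is the line along which they close (so a half turn about z gives the same grasp; the last joint's range is limited). The gripper opens to 87 mm and grips with 3 to 60 N. Pads are 19 mm wide; open, the fingers measure 117 mm over their backs; the gripper's body (75 mm by 190 mm) begins 51 mm behind the grasp point.
Start: joints at [-1.213, 0.321, -0.07, 1.45, 0.023, 1.371, -0.057], TCP at [0.219, 0.612, 0.241] pointing down, gripper open.
Joint ranges: [-2.86, 2.86], [-0.3, 2.09], [-1.38, 1.24], [0.06, 2.45], [-1.56, 4.7], [0.09, 2.05], [-2.69, 2.69]. Speed limits (rad/s): [2.57, 2.57, 3.14, 3.14, 3.14, 3.14, 3.14].

### API

Orientations are given as a rotation vector (axis times angle).
In Python, from bench import ctrl gives the robot as it stands. The module is installed in compiled form; this text tells all that it offers.
- The arm moves only by the shell command python3 -m handwheel 'ROWS' [FORCE]. ROWS is JSON, a list of rows, each a list of 7 numbers: the finger opening in m, from 0 to 0.087, then the shift along the tool's x, y, z in m, then the turn, a rotation vector about the tool's x, y, z in degrees. A call has 1 to 12 rows; each row shifts and turns the commanded pose from where the row before left it, along the tool's axes as they then stand; what a row does not reach is not made up. A row lasts 1/8 s, in which the tool goes at most 62.5 mm and 10.7 degrees, less where a joint would pass 70% of its speed; a pose out of reach is approached as far as the arm can. A call is refused whole if a number of a shift passes 0.0625 or a number of a turn 10.7, either way. A call with a gripper value outside its range is refused whole. The fingers move at their own pace and stop on an object; FORCE is the grip in N (left out, the last holds). Time passes only in rows, so rows that do not move let the fingers close. It gives the time, the measured TCP pose, the force, the opening and the grip force at its end, in the units of the state.
- ctrl.get_state(): the state, without advancing time (a new reading comes with each control period).
- ctrl.get_image(name): name is "scene" or "top" or "wrist"; returns (picture, depth): 384x512x3 uint8, blue, green, red; 384x512 float32, m along the optical axis (not along the pixel's ray), 0 where there is no reading.
- ctrl.camera_info(name): a dict with "intrinsics" (3x3 intrinsics, pixels), "R" (3x3) and "t" (3): a world point X has camera coordinates R X + t. Camera axes: x right, y down, z forward; pixel columns grow to the right and rows downward; lengths in m; the calibration is good to about 2 mm. A picture is of the moment at which its call begins: read the wrist's pose just before it. camera_info takes no time and is no camera call; for the wrist camera it gives the pose at the moment of the call.
- ctrl.close_job(): hands the job in; it is judged then, once.
The state is a dict: "time": time; "joint_positions": joint angles; "qd": joint speeds; "joint_torque": joint torques, N m; "position": TCP position; "tool_rot": TCP orientation; "ft_force": force on the tool from outside, world axes, zero at the start; "torque": the same for the moment, N m; "grip_width": opening from 0.0 (shut) to 1.0 (fully open); "grip_force": force on a finger pad.
Only numpy, scipy, OpenCV 4.12 (cv2) and the standard library are available. Lean on these libraries where they do the work, as an engineer would, in place of code of your own. Each camera call takes 0.05 s, during which the arm holds its last target. There are 200 camera calls.

### The job

Three grey anodised sample plates of different lengths stand on edge in the slotted rack. Take the middle-length one by its plain part, find its frosted end by the small corner notch, and hold it up to the code reader so that the frosted label faces up squarely into the lens, with the middle of the code on the lens axis about 9 cm in front of the lens. Finish while still holding the plate there, clear of everything else; leave the two other plates standing in their slots, never grip over the frosted end and do not knock the reader.

Things in the scene. Friction and masses are not known exactly. Their poses are not given: they have to be found in the camera images.
- plate_mid: The plate to show: grey anodised, 100 mm long, 40 high, 8 thick, about 80 g, standing loose on a long edge in the rack. Origin: centre of its lower edge; x runs to the frosted end, y out of the label face, z up. The upper corner of the frosted end has a 10 x 10 mm square notch. Frosted field: x over 15 mm, on the +y face only; keep the TCP at plate x below 10 mm (-28 mm is good).
- plate_mid_label (a point): Middle of the small square code on plate_mid's white frosted field, at [32, 4, 20] mm in the plate's frame, with the plate's axes (y points out of the label). Seen facing the label with the notch up, the notch is at the upper left corner; the plain end has full corners and the back is bare.
- plate_short: Look-alike, 80 mm long; same height, thickness, notch and frosted field (last 35 mm). It stays in its slot. Origin and axes as for plate_mid.
- plate_long: Look-alike, 120 mm long; same height, thickness, notch and frosted field (last 35 mm). It stays in its slot. Origin and axes as for plate_mid.
- rack: Fixed black rack, 110 x 140 mm, at any yaw; origin: centre of underside. Slots along its x at y = -50, 0, 50 mm, 10 mm wide, between rails 70 mm long, 8 mm thick; floor 6 mm, rail tops 18 mm, plates' tops 46 mm above the bench. Plates may be in any slot, pointing either way. 42 mm are free between plates: open the fingers only to about 35 mm before lowering them.
- reader: Fixed code reader: steel foot 80 x 80 x 10 mm, post 310 mm high, black head 44 x 56 x 50 mm with a 42 mm round lens barrel. Origin: centre of the foot's underside. Its -x axis points to the side it looks at, roughly to the robot; the lens looks down at 45 degrees to that side. Centre of the lens face: [-66, 0, 234] mm in this frame.
- read_point (a point): Where the middle of the code belongs: on the lens axis, 90 mm in front of the lens face, at [-130, 0, 170] mm in the reader's frame. Its z axis points along the lens axis up to the lens (45 degrees up, away from the robot), y is level, x points down and towards the post.
Not all that is in view belongs to the job. Leave any red or turquoise look-alike of the plate_mid alone.

How it is judged:
By the outcome, as a careful person would: the job done as asked, in the order asked, and still so for the second after the job is handed in, while the arm keeps its last pose, push and grip.
It also fails if it takes over 40 s, if anything falls off the work surface, if the arm or the gripper's body presses on something with over 40 N, if the wrist force passes 120 N, or if a joint passes its speed limit or range.

## Working session

There is one attempt and no reset: what is moved stays moved. The work goes in short steps, Python scripts to look and compute and a shell command to move; the robot and the scene stay as the last step left them, time stands still between calls to the robot, and variables do not carry over. Pictures are saved under pics/ and viewed, at most 10 in all, crops included, and the job is handed in when it is done.

```bash
mkdir -p pics
python3 - <<'E'
from bench import ctrl
import cv2,numpy as np
s=ctrl.get_state();print({k:np.round(v,3).tolist() for k,v in s.items()})
for n in("scene","top"):
    im,d=ctrl.get_image(n);cv2.imwrite(f"pics/{n}.png",im);np.savez(f"{n}.npz",im=im,d=d,**ctrl.camera_info(n));print(n,ctrl.camera_info(n))
a=cv2.imread("pics/scene.png");b=cv2.imread("pics/top.png")
E
```

```text
{'time': 0.0, 'joint_positions': [-1.213, 0.322, -0.07, 1.452, 0.023, 1.371, -0.057], 'qd': [0.001, 0.001, 0.001, 0.0, 0.001, 0.001, 0.001], 'joint_torque': [0.0, -49.13, -0.404, -31.252, -0.064, 0.044, 0.0], 'position': [0.219, 0.611, 0.24], 'tool_rot': [-0.537, -3.095, 0.003], 'ft_force': [0.252, 0.348, -0.149], 'torque': [0.002, 0.018, 0.043], 'grip_force': 0.0, 'grip_width': 1.001}
scene {'intrinsics': array([[484.5896139 ,   0.        , 258.36545407],
       [  0.        , 484.5896139 , 200.1062035 ],
       [  0.        ,   0.        ,   1.        ]]), 'R': array([[ 0.89703791, -0.44169771,  0.01503731],
       [-0.28603594, -0.60617146, -0.74211832],
       [ 0.33690715,  0.66140705, -0.6701002 ]]), 't': array([-0.59510952,  0.2277899 ,  0.93367826])}
top {'intrinsics': array([[381.29131417,   0.        , 254.8635846 ],
       [  0.        , 381.29131417, 188.50992329],
       [  0.        ,   0.        ,   1.        ]]), 'R': array([[-0.00661697, -0.99988339, -0.01376326],
       [-0.98007976,  0.00921673, -0.1983903 ],
       [ 0.19849402,  0.01217635, -0.98002646]]), 't': array([-0.0780512 ,  0.62076681,  0.86803058])}
```

View pics/top.png

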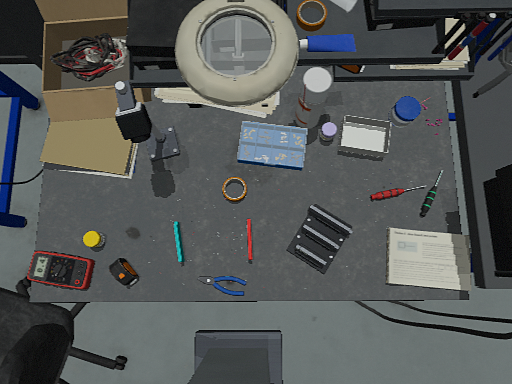

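View pics/scene.png

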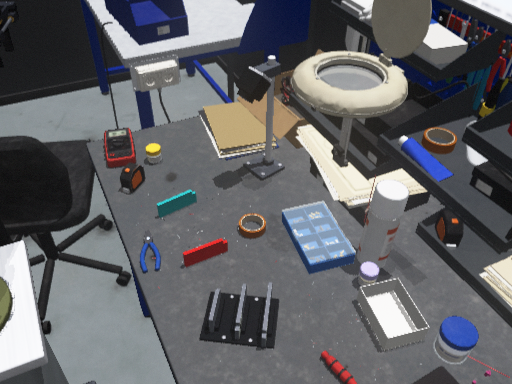

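Run:
```python
import cv2,numpy as np
a=cv2.imread("pics/top.png")[195:280,278:363];b=cv2.imread("pics/scene.png")[272:352,192:292]
a=cv2.resize(a,(398,400),interpolation=cv2.INTER_CUBIC);b=cv2.resize(b,(400,400*80//100),interpolation=cv2.INTER_CUBIC)
b=cv2.copyMakeBorder(b,0,80,0,0,cv2.BORDER_CONSTANT)
c=np.hstack([a,b]);c=np.clip(c.astype(float)*1.4,0,255).astype(np.uint8);cv2.imwrite("pics/c1.png",c)
```

```text
(no output)
```

View pics/c1.png

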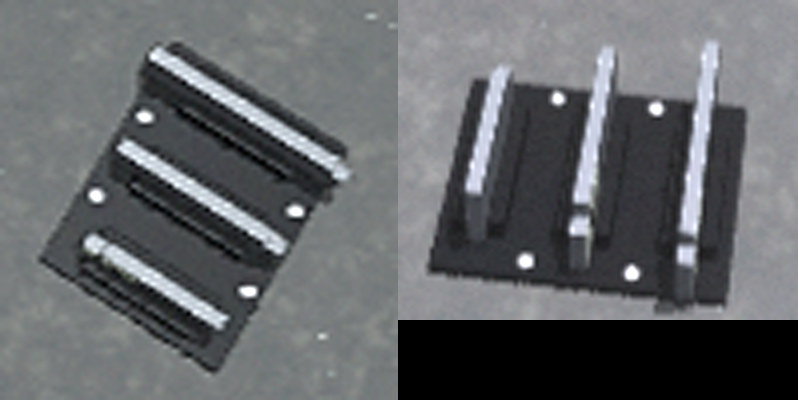

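```bash
cat > h.py <<'E'
import cv2,numpy as np
def load(n):
    f=np.load(n+".npz");return f["im"],f["d"],f["intrinsics"],f["R"],f["t"]
def ray(px,z,K,R,t):
    px=np.atleast_2d(px).astype(float);d=(np.c_[px,np.ones(len(px))]@np.linalg.inv(K).T)@R;C=-R.T@t
    return C+d*((z-C[2])/d[:,2])[:,None]
def cloud(d,K,R,t):
    v,u=np.indices(d.shape);p=np.stack([(u-K[0,2])/K[0,0]*d,(v-K[1,2])/K[1,1]*d,d],-1)
    return (p-t)@R
E
python3 - <<'E'
from h import *
im,d,K,R,t=load("top")
g=im.min(2).copy();m=(g>110).astype(np.uint8);mm=np.zeros_like(m);mm[195:280,278:363]=m[195:280,278:363]
n,l,st,c=cv2.connectedComponentsWithStats(mm)
for i in range(1,n):
    if st[i,4]<30: continue
    p=np.argwhere(l==i)[:,::-1].astype(np.float32);w=ray(p,.046,K,R,t)[:,:2].astype(np.float32)
    r=cv2.minAreaRect(w*1000);vx,vy,_,_=cv2.fitLine(w,cv2.DIST_L2,0,.01,.01).ravel();b=cv2.boxPoints(r)
    print("top",c[i].round(),np.round(r[0],1),np.round(r[1],1),"ang",np.degrees(np.arctan2(vy,vx)))
im2,d2,K2,R2,t2=load("scene")
m2=np.zeros(im2.shape[:2],np.uint8);m2[275:350,195:290]=(im2.min(2)>115)[275:350,195:290]
n,l,st,c=cv2.connectedComponentsWithStats(m2)
for i in range(1,n):
    if st[i,4]<20: continue
    w=ray(np.argwhere(l==i)[:,::-1],.046,K2,R2,t2)[:,:2].astype(np.float32);r=cv2.minAreaRect(w*1000)
    vx,vy,_,_=cv2.fitLine(w,cv2.DIST_L2,0,.01,.01).ravel();print("scene",c[i].round(),np.round(r[0],1),np.round(r[1],1),np.degrees(np.arctan2(vy,vx)))
print("notch px mid scene",ray([[237.5,327]],.036,K2,R2,t2))
for n in("top","scene"):
    im,d,K,R,t=load(n);P=cloud(d,K,R,t)
    reg=(d>0)&(P[...,0]>.4)&(P[...,0]<.85)&(P[...,1]>-.05)&(P[...,1]<.4)
    for a,b in((.006,.02),(.05,.15),(.15,.2),(.2,.24),(.24,.28),(.28,.305),(.305,.34)):
        k=reg&(P[...,2]>a)&(P[...,2]<b);Q=P[k]
        if len(Q)>5: print(n,a,b,len(Q),np.median(Q,0).round(3),Q.min(0).round(3),Q.max(0).round(3))
im,_,_,_,_=load("top");a=cv2.resize(im[70:205,95:195],(400,540),interpolation=cv2.INTER_CUBIC)
im,_,_,_,_=load("scene");b=cv2.resize(im[45:190,220:320],(400,580),interpolation=cv2.INTER_CUBIC)[:540]
cv2.imwrite("pics/c2.png",np.clip(np.hstack([a,b])*1.4,0,255).astype(np.uint8))
E
```

```text
top [331. 218.] [ 547.5 -267.5] [116.9   8.6] ang 56.7472
top [321. 236.] [ 505.1 -241. ] [96.7  7.9] ang 56.79976
top [311. 254.] [ 462.  -215.7] [79.9  7.9] ang 57.787872
scene [241. 303.] [ 509.2 -238.4] [90.5  8.5] 57.426006
scene [267. 306.] [ 550.3 -265.6] [109.5   8.3] 57.605595
scene [214. 303.] [ 461.5 -218.4] [71.9  7.6] 56.57426
scene [237. 328.] [ 478.4 -286.9] [8.4 7.2] 32.54788
notch px mid scene [[ 0.48265377 -0.27937789  0.036     ]]
top 0.006 0.02 1496 [0.718 0.17  0.011] [ 0.401 -0.05   0.006] [0.84 0.4  0.02]
top 0.05 0.15 1899 [0.83  0.277 0.072] [ 0.402 -0.049  0.05 ] [0.85  0.4   0.136]
top 0.15 0.2 474 [0.84  0.131 0.182] [0.837 0.067 0.161] [0.848 0.196 0.192]
top 0.2 0.24 8 [0.72  0.128 0.238] [0.697 0.126 0.234] [0.776 0.161 0.24 ]
top 0.24 0.28 637 [0.698 0.144 0.267] [0.678 0.121 0.24 ] [0.788 0.186 0.28 ]
top 0.28 0.305 849 [0.732 0.159 0.293] [0.701 0.126 0.28 ] [0.791 0.186 0.305]
top 0.305 0.34 81 [0.769 0.168 0.31 ] [ 0.714 -0.042  0.305] [0.781 0.176 0.34 ]
scene 0.006 0.02 1696 [0.675 0.163 0.011] [ 0.4   -0.05   0.006] [0.837 0.398 0.02 ]
scene 0.05 0.15 1593 [0.829 0.16  0.087] [ 0.406 -0.05   0.05 ] [0.85 0.4  0.15]
scene 0.15 0.2 801 [0.841 0.089 0.179] [ 0.763 -0.05   0.15 ] [0.85  0.195 0.2  ]
scene 0.2 0.24 162 [0.767 0.157 0.227] [ 0.684 -0.05   0.201] [0.834 0.17  0.24 ]
scene 0.24 0.28 694 [0.71  0.134 0.264] [ 0.68 -0.05  0.24] [0.833 0.174 0.28 ]
scene 0.28 0.305 464 [0.738 0.153 0.29 ] [0.704 0.121 0.28 ] [0.792 0.178 0.305]
scene 0.305 0.34 45 [0.769 0.161 0.309] [ 0.714 -0.05   0.306] [0.78  0.174 0.339]
```

View pics/c2.png

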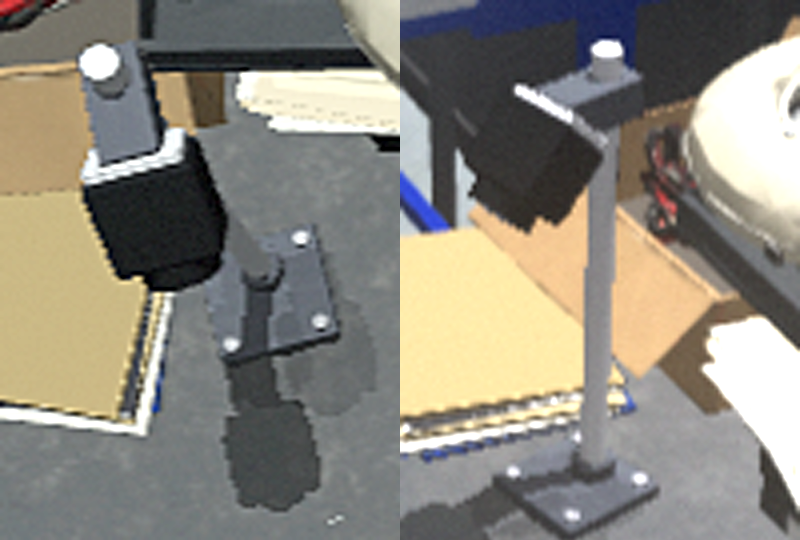

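Run:
```python
from h import *
im,d,K,R,t=load("top")
b=ray(np.array([[300,237],[320,322],[232,345]])/4+[95-.4,70-.4],.012,K,R,t);print("bolts",b.round(4))
e1=b[0]-b[1];e2=b[2]-b[1];print(np.linalg.norm(e1),np.linalg.norm(e2),"yaw",np.degrees(np.arctan2(e1[1],e1[0])),np.degrees(np.arctan2(-e2[0],e2[1])),"ctr",(b[0]+b[2])/2)
im2,_,K2,R2,t2=load("scene")
b=ray(np.array([[513-400,472],[572-400,516],[641-400,479]])/4+[220-.4,45-.4],.012,K2,R2,t2);print("bolts scene",b.round(4))
e1=b[2]-b[1];e2=b[0]-b[1];print(np.linalg.norm(e1),np.linalg.norm(e2),"yaw",np.degrees(np.arctan2(e1[1],e1[0])),np.degrees(np.arctan2(-e2[0],e2[1])),"ctr",(b[0]+b[2])/2)
for n in("top","scene"):
    im,d,K,R,t=load(n);P=cloud(d,K,R,t)
    reg=(d>0)&(P[...,0]>.66)&(P[...,0]<.73)&(P[...,1]>.1)&(P[...,1]<.2)&(P[...,2]>.24)&(P[...,2]<.31)&(im.max(2)<60)
    Q=P[reg];
    best=(0,)
    rng=np.random.default_rng(0)
    for _ in range(500):
        a,b_,c=Q[rng.choice(len(Q),3,False)];nn=np.cross(b_-a,c-a);l=np.linalg.norm(nn)
        if l<1e-7: continue
        nn/=l;k=abs((Q-a)@nn)<.0015
        if k.sum()>best[0]:best=(k.sum(),k)
    I=Q[best[1]];c=I.mean(0);nn=np.linalg.svd(I-c)[2][2];nn*=np.sign(nn[2]);print(n,len(Q),len(I),c.round(4),nn.round(3),"yaw",np.degrees(np.arctan2(-nn[1],-nn[0])))
```

```text
bolts [[0.7945 0.1437 0.012 ]
 [0.7353 0.1282 0.012 ]
 [0.7202 0.1856 0.012 ]]
0.061111653475795134 0.05936161700834501 yaw 14.634694499491022 14.74271464532169 ctr [0.75734575 0.16465935 0.012     ]
bolts scene [[0.723  0.1848 0.012 ]
 [0.7377 0.1265 0.012 ]
 [0.7967 0.1419 0.012 ]]
0.060984256790490396 0.060197489840869485 yaw 14.656889258104187 14.191055993319033 ctr [0.75986445 0.16336965 0.012     ]
top 843 546 [0.7022 0.1494 0.2744] [-0.699 -0.197  0.687] yaw 15.775422458106599
scene 625 280 [0.7045 0.1471 0.273 ] [-0.692 -0.187  0.698] yaw 15.11580287034699
```

```bash
python3 -m handwheel '[[0.035,-0.0475,-0.0348,0,0,0,0],[0.035,-0.0475,-0.0348,0,0,0,0],[0.035,-0.0475,-0.0348,0,0,0,0],[0.035,-0.0475,-0.0348,0,0,0,0],[0.035,-0.0475,-0.0348,0,0,0,0],[0.035,-0.0475,-0.0348,0,0,0,0],[0.035,-0.0475,-0.0348,0,0,0,0],[0.035,-0.028,-0.054,0,0,0,0],[0.035,-0.028,-0.054,0,0,0,0],[0.035,-0.028,-0.054,0,0,0,0],[0.035,-0.028,-0.054,0,0,0,0],[0.035,-0.028,-0.054,0,0,0,0]]'
cat >> h.py <<'E'
from scipy.spatial.transform import Rotation as Rn
def go(p,Rt):
    "tool-frame shift (mm) and rotvec (deg) from measured pose to target"
    from bench import ctrl
    s=ctrl.get_state();R0=Rn.from_rotvec(s["tool_rot"]).as_matrix()
    print("pos",np.round(s["position"],4),"q",np.round(s["joint_positions"],2),"shift mm",(R0.T@(np.array(p)-s["position"])*1000).round(1),"turn",np.degrees(Rn.from_matrix(R0.T@Rt).as_rotvec()).round(2),"w",round(s["grip_width"]*87,1),"gf",round(s["grip_force"],1),"ft",np.round(s["ft_force"],1))
    return s
def Rgrasp(a=np.radians(-122.9)):
    x=np.array([np.cos(a),np.sin(a),0]);z=np.array([0,0,-1.]);return np.c_[-x,np.cross(z,-x),z]
def plate(px,pz,c=(.5058,-.242),a=np.radians(-122.9)):
    return [c[0]+px*np.cos(a),c[1]+px*np.sin(a),.006+pz]
E
python3 -c "
from h import *;print(Rgrasp().round(2));go(plate(-.028,.16),Rgrasp())"
```

```text
time: 1.6
position: [0.4906, -0.0327, 0.2411]
tool_rot: [0.537, 3.095, 0.001]
ft_force: [1.1, -0.4, 0.6]
grip_width: 0.406
grip_force: 0.0
[[ 0.54  0.84  0.  ]
 [ 0.84 -0.54  0.  ]
 [-0.    0.   -1.  ]]
pos [ 0.4906 -0.0327  0.2411] q [-0.5  -0.03  0.5   1.85  0.02  1.32  1.23] shift mm [ -91.2 -164.7   75. ] turn [ 2.0000e-02 -3.0000e-02  1.0322e+02] w 35.3 gf 0.0 ft [ 1.1 -0.4  0.6]
```

```bash
python3 -m handwheel '[[0.035,-0.030,-0.054,0,0,0,10.3],[0.035,-0.013,-0.06,0,0,0,10.3],[0.035,-0.005,-0.055,0.02,0,0,10.3],[0.035,0,0,0.03,0,0,10.3],[0.035,0,0,0,0,0,10.3],[0.035,0,0,0,0,0,10.3],[0.035,0,0,0,0,0,10.3],[0.035,0,0,0,0,0,10.3],[0.035,0,0,0,0,0,10.3],[0.035,0,0,0,0,0,10.5]]'
python3 - <<'E'
from h import *
from bench import ctrl
go(plate(-.028,.16),Rgrasp())
im,d=ctrl.get_image("wrist");np.savez("wrist.npz",im=im,d=d,**ctrl.camera_info("wrist"));cv2.imwrite("pics/w1.png",im)
E
```

```text
time: 2.85
position: [0.4501, -0.1953, 0.1909]
tool_rot: [-2.764, -1.493, 0.001]
ft_force: [-0.2, -0.7, -0.5]
grip_width: 0.402
grip_force: 0.0
pos [ 0.4501 -0.1953  0.1909] q [-0.31 -0.    0.67  1.92  0.    1.22 -0.22] shift mm [19.5 72.1 24.8] turn [-0.04  0.01 -0.34] w 35.0 gf 0.0 ft [-0.2 -0.7 -0.5]
```

View pics/w1.png

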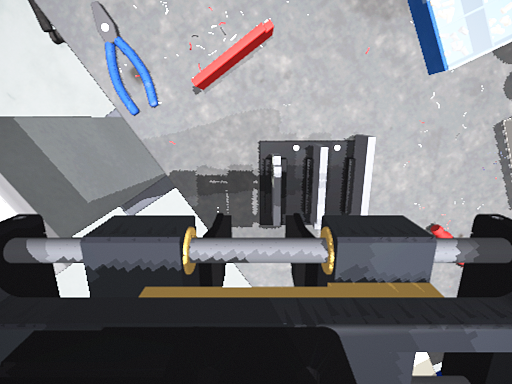

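Run:
```python
from h import *
im,d,K,R,t=load("wrist")
m=np.zeros(im.shape[:2],np.uint8);m[130:228,260:385]=(im.min(2)>120)[130:228,260:385]
n,l,st,c=cv2.connectedComponentsWithStats(m)
for i in range(1,n):
    if st[i,4]<60: continue
    w=ray(np.argwhere(l==i)[:,::-1],.046,K,R,t)[:,:2].astype(np.float32);r=cv2.minAreaRect(w*1000)
    vx,vy,_,_=cv2.fitLine(w,cv2.DIST_L2,0,.01,.01).ravel();print(c[i].round(),st[i],np.round(r[0],1),np.round(r[1],1),np.degrees(np.arctan2(vy,vx)),cv2.boxPoints(r).round(1).tolist())
cv2.imwrite("pics/w1c.png",cv2.resize(im[120:240,245:395],(750,600),interpolation=cv2.INTER_CUBIC))
```

```text
[350. 160.] [ 260  130  125   86 2786] [ 517.2 -227.8] [ 95.3 142.3] -65.985275 [[431.6000061035156, -228.3000030517578], [550.2000122070312, -306.79998779296875], [602.7999877929688, -227.39999389648438], [484.20001220703125, -148.8000030517578]]
[322. 186.] [314 147  15  81 608] [ 506.3 -240.2] [92.5 10.5] 55.935 [[475.5, -275.1000061035156], [484.20001220703125, -281.1000061035156], [537.0, -205.1999969482422], [528.2999877929688, -199.1999969482422]]
[277. 166.] [272 154  10  24 182] [ 478.4 -190.5] [25.9  9.4] 63.576538 [[468.1000061035156, -199.6999969482422], [476.3999938964844, -204.10000610351562], [488.6000061035156, -181.1999969482422], [480.29998779296875, -176.8000030517578]]
[276. 215.] [274 206   6  20 111] [ 447.2 -239.4] [23.2  5.8] 57.020737 [[438.5, -247.60000610351562], [443.29998779296875, -250.6999969482422], [455.8999938964844, -231.1999969482422], [451.0, -228.10000610351562]]
```

View pics/w1c.png

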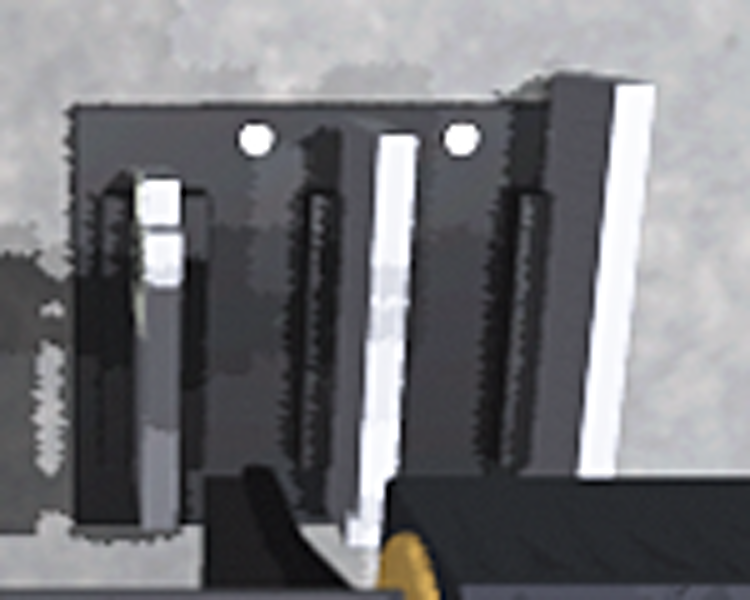

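```bash
python3 -m handwheel '[[0.035,0.0095,0.036,0,0,0,-0.3],[0.035,0.010,0.0361,0,0,0,0],[0.035,0,0,0.04,0,0,0],[0.035,0,0,0.04,0,0,0],[0.035,0,0,0.03,0,0,0],[0.035,0,0,0,0,0,0]]'
python3 -c "
from h import *;go(plate(-.028,.034),Rgrasp())"
```

```text
time: 3.65
position: [0.5194, -0.2172, 0.0788]
tool_rot: [-2.751, -1.51, 0.007]
ft_force: [-0.1, -0.7, 0.1]
grip_width: 0.404
grip_force: 0.0
pos [ 0.5194 -0.2172  0.0788] q [-0.23  0.33  0.67  1.87 -0.23  1.03 -0.03] shift mm [-0.1  2.2 38.8] turn [-0.31  0.13  0.41] w 35.1 gf 0.0 ft [-0.1 -0.7  0.1]
```

```bash
python3 -m handwheel '[[0.035,0,0.002,0,-0.3,0.1,0.4],[0.035,0,0,0.018,0,0,0],[0.035,0,0,0.018,0,0,0],[0.035,0,0,0.0025,0,0,0],[0.035,0,0,0,0,0,0]]'
python3 -c "
from h import *;go(plate(-.028,.034),Rgrasp())"
```

```text
time: 4.28
position: [0.5232, -0.2192, 0.0424]
tool_rot: [2.758, 1.498, 0.005]
ft_force: [-0.1, 0.7, 0.3]
grip_width: 0.402
grip_force: 0.0
pos [ 0.5232 -0.2192  0.0424] q [-0.21  0.38  0.65  1.89 -0.28  0.96  0.  ] shift mm [-0.7 -2.2  2.4] turn [ 0.26 -0.08 -0.1 ] w 35.0 gf 0.0 ft [-0.1  0.7  0.3]
```

```bash
python3 -m handwheel '[[0.035,-0.0007,-0.0022,0.0015,0.2,0,0],[0.035,0,0,0,0,0,0],[0.035,0,0,0,0,0,0]]'
python3 -c "
from h import *;go(plate(-.028,.034),Rgrasp())"
```

```text
time: 4.65
position: [0.5215, -0.2186, 0.0415]
tool_rot: [2.76, 1.499, 0.005]
ft_force: [0.6, 0.4, 0.9]
grip_width: 0.398
grip_force: 0.0
pos [ 0.5215 -0.2186  0.0415] q [-0.21  0.38  0.65  1.9  -0.28  0.96  0.  ] shift mm [-0.2 -0.5  1.5] turn [ 0.13 -0.12 -0.1 ] w 34.6 gf 0.0 ft [0.6 0.4 0.9]
```

Close and grip at 25 N.

```bash
python3 -m handwheel '[[0.02,0,0,0,0,0,0],[0,0,0,0,0,0,0],[0,0,0,0,0,0,0],[0,0,0,0,0,0,0],[0,0,0,0,0,0,0]]' 25
python3 -c "
from h import *;go(plate(-.028,.034),Rgrasp())"
```

```text
time: 5.28
position: [0.5211, -0.2184, 0.0412]
tool_rot: [2.761, 1.499, 0.004]
ft_force: [-0.1, 0.1, 0.2]
grip_width: 0.09
grip_force: 25.0
pos [ 0.5211 -0.2184  0.0412] q [-0.21  0.38  0.65  1.9  -0.28  0.96  0.  ] shift mm [-0.1 -0.   1.2] turn [ 0.07 -0.11 -0.09] w 7.9 gf 25.0 ft [-0.1  0.1  0.2]
```

```bash
python3 -m handwheel '[[0,0,0,-0.03,0,0,0],[0,0,0,-0.05,0,0,0],[0,0,0,-0.05,0,0,0],[0,0,0,-0.04,0,0,0],[0,0,0,-0.04,0,0,0]]'
cat >> h.py <<'E'
psi=np.radians(14.8);c_,s_=np.cos(psi),np.sin(psi);q=.5**.5
RD=np.array([.7586+c_*-.13,.164+s_*-.13,.17])
RH=np.c_[[-s_,c_,0],[q*c_,q*s_,q],[q*c_,q*s_,-q]]
OFF=np.array([-.060,.004,.0152])
TH=RD-RH@OFF
fw=np.array([c_,s_,0])
E
python3 -c "
from h import *;print(RD,TH,np.linalg.det(RH));go(TH-.13*fw+[0,0,.03],RH)"
```

```text
time: 5.9
position: [0.5206, -0.2187, 0.2527]
tool_rot: [2.76, 1.498, 0.005]
ft_force: [1.4, 0.8, -0.4]
grip_width: 0.088
grip_force: 25.0
[0.63291296 0.13079205 0.17      ] [0.60446018 0.18533341 0.1779196 ] 1.0
pos [ 0.5206 -0.2187  0.2527] q [-0.3   0.15  0.72  1.68 -0.1   1.35 -0.13] shift mm [ 288.1 -237.2   44.9] turn [-42.13  18.68 -45.29] w 7.6 gf 25.0 ft [ 1.4  0.8 -0.4]
```

```bash
python3 -m handwheel '[[0,0.03,-0.025,0,0,0,0],[0,0.045,-0.037,0,0,0,0],[0,0.045,-0.037,0,0,0,0],[0,0.045,-0.037,0,0,0,0],[0,0.045,-0.037,0,0,0,0],[0,0.045,-0.037,0,0,0,0],[0,0.033,-0.027,0,0,0,0]]'
python3 -m handwheel '[[0,0,0,0,-6,2.7,-6.5],[0,0,0,0,-6,2.7,-6.5],[0,0,0,0,-6,2.7,-6.5],[0,0,0,0,-6,2.7,-6.5],[0,0,0,0,-6,2.7,-6.5],[0,0,0,0,-6,2.7,-6.5],[0,0,0,0,-6,2.5,-6.3],[0,0,0,0,0,0,0]]'
python3 -c "
from h import *;go(TH-.13*fw+[0,0,.03],RH);go(TH,RH)"
```

```text
time: 6.78
position: [0.478, 0.1547, 0.2513]
tool_rot: [2.759, 1.502, 0.005]
ft_force: [0.2, -0.0, -1.1]
grip_width: 0.09
grip_force: 25.0
time: 7.78
position: [0.5215, 0.1711, 0.2253]
tool_rot: [1.723, 2.007, 0.723]
ft_force: [-1.0, 0.6, -1.1]
grip_width: 0.095
grip_force: 25.0
pos [0.5215 0.1711 0.2253] q [-0.31 -0.3  -0.13  2.26  0.22  0.54 -0.45] shift mm [-12.4 -46.1 -14.4] turn [-6.91  2.14 -5.37] w 8.3 gf 25.0 ft [-1.   0.6 -1.1]
pos [0.5215 0.1711 0.2253] q [-0.31 -0.3  -0.13  2.26  0.22  0.54 -0.45] shift mm [-1.1 37.2 89.2] turn [-6.91  2.14 -5.37] w 8.3 gf 25.0 ft [-1.   0.6 -1.1]
```

```bash
python3 -m handwheel '[[0,0,0,0.03,0,0,0],[0,0,0.005,0.03,0,0,0],[0,0,0.01,0.02,-2,0.6,-1.5],[0,0,0.01,0,-2.5,0.8,-2],[0,0,0.005,0,-2.4,0.7,-1.9],[0,0,0,0,0,0,0],[0,0,0,0,0,0,0]]'
python3 -c "
from h import *;go(TH,RH)"
```

```text
time: 8.65
position: [0.5938, 0.1898, 0.1853]
tool_rot: [1.54, 2.012, 0.839]
ft_force: [-0.2, 0.3, -0.4]
grip_width: 0.09
grip_force: 25.0
pos [0.5938 0.1898 0.1853] q [-0.25 -0.11 -0.15  2.26  0.41  0.22 -0.51] shift mm [-7.1  1.2 11.7] turn [ 0.27 -0.22  0.23] w 7.8 gf 25.0 ft [-0.2  0.3 -0.4]
```

```bash
python3 -m handwheel '[[0,-0.007,0.001,0.0115,0.3,-0.2,0.2],[0,0,0,0,0,0,0],[0,0,0,0,0,0,0],[0,0,0,0,0,0,0]]'
python3 - <<'E'
from h import *
from bench import ctrl
s=go(TH,RH)
out=[]
for n in("top","scene"):
    im,d=ctrl.get_image(n);I=ctrl.camera_info(n);np.savez(n+"2.npz",im=im,d=d,**I)
    p=I["R"]@RD+I["t"];u=I["intrinsics"]@p;u=u[:2]/u[2];print(n,"read point px",u.round(1))
    x,y=(u-40).astype(int);out.append(cv2.resize(im[y:y+80,x:x+80],(400,400),interpolation=cv2.INTER_CUBIC));print("crop origin",x,y)
cv2.imwrite("pics/h1.png",np.hstack(out))
E
```

```text
time: 9.15
position: [0.6043, 0.1836, 0.1771]
tool_rot: [1.548, 2.01, 0.831]
ft_force: [0.0, 0.1, -0.0]
grip_width: 0.095
grip_force: 25.0
pos [0.6043 0.1836 0.1771] q [-0.24 -0.08 -0.14  2.25  0.41  0.2  -0.5 ] shift mm [ 1.6  1.  -0.1] turn [-0.03  0.07  0.01] w 8.3 gf 25.0 ft [ 0.   0.1 -0. ]
top read point px [155.8 173.8]
crop origin 115 133
scene read point px [222.6 131.4]
crop origin 182 91
```

View pics/h1.png

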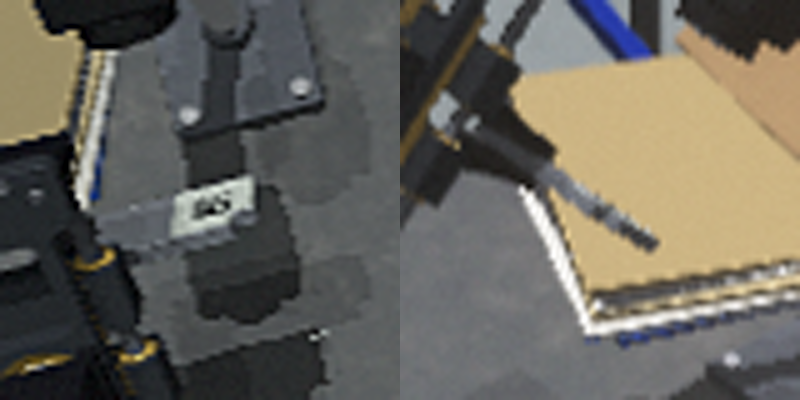

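```bash
python3 -m handwheel '[[0,0.0013,0.001,0,0,0,0],[0,0,0,0,0,0,0],[0,0,0,0,0,0,0],[0,0,0,0,0,0,0]]'
python3 - <<'E'
from h import *
from bench import ctrl
go(TH,RH)
im,d=ctrl.get_image("top");I=ctrl.camera_info("top");K,R,t=I["intrinsics"],I["R"],I["t"]
P=cloud(d,K,R,t);m=np.zeros(d.shape,bool);m[165:184,147:170]=True
m&=(P[...,2]>.12)&(P[...,2]<.21);Q=P[m];c=np.median(Q,0)
for _ in range(4):
    c=Q.mean(0);n=np.linalg.svd(Q-c)[2][2];n*=np.sign(n[2]);r=(Q-c)@n;Q=Q[abs(r)<max(.002,1.5*r.std())]
l=RH[:,1];print(len(Q),c,n.round(3),"want",l.round(3),"deg",np.degrees(np.arccos(n@l)),"normal offset mm",(((c-RD)@n)*1000).round(1))
g=im.min(2);w=np.zeros_like(g);w[165:184,147:170]=(g>130)[165:184,147:170];w=cv2.morphologyEx(w,cv2.MORPH_CLOSE,np.ones((5,5)))
ys,xs=np.where(w>0);C=-R.T@t
pts=(np.c_[xs,ys,np.ones(len(xs))]@np.linalg.inv(K).T)@R;X=C+pts*(((RD-C)@l)/(pts@l))[:,None]
L=(X-RD)@RH*1000
print("label field tool x range",np.percentile(L[:,0],[2,50,98]).round(1),"z range",np.percentile(L[:,2],[2,50,98]).round(1),"expect x -18..17, z -20..20")
dk=np.zeros_like(g,bool);dk[168:180,152:162]=(g<90)[168:180,152:162];ys,xs=np.where(dk)
pts=(np.c_[xs,ys,np.ones(len(xs))]@np.linalg.inv(K).T)@R;X=C+pts*(((RD-C)@l)/(pts@l))[:,None];print("code ctr err mm (tool axes)",((X-RD)@RH*1000).mean(0).round(1),len(xs))
E
```

```text
time: 9.75
position: [0.6046, 0.1851, 0.1779]
tool_rot: [1.548, 2.01, 0.831]
ft_force: [-0.1, -0.3, -1.1]
grip_width: 0.09
grip_force: 25.0
pos [0.6046 0.1851 0.1779] q [-0.24 -0.08 -0.15  2.25  0.42  0.21 -0.51] shift mm [ 0.3 -0.  -0.1] turn [-0.02  0.06  0.03] w 7.8 gf 25.0 ft [-0.1 -0.3 -1.1]
149 [0.63190598 0.13211796 0.17139727] [0.674 0.161 0.721] want [0.684 0.181 0.707] deg 1.4761647053237683 normal offset mm 0.5
label field tool x range [-18.2  -0.1  16.2] z range [-17.6   1.5  18.7] expect x -18..17, z -20..20
code ctr err mm (tool axes) [-1.2  0.   2.7] 39
```

```bash
python3 -m handwheel '[[0,0,0,-0.001,0,0,0],[0,0,0,0,0,0,0],[0,0,0,0,0,0,0],[0,0,0,0,0,0,0]]'
python3 - <<'E'
from h import *
im,d,K,R,t=load("top2");mm=np.zeros(d.shape,np.uint8);mm[195:280,278:363]=(im.min(2)>110)[195:280,278:363]
n,l,st,c=cv2.connectedComponentsWithStats(mm)
for i in range(1,n):
    if st[i,4]>=30:
        r=cv2.minAreaRect(ray(np.argwhere(l==i)[:,::-1],.046,K,R,t)[:,:2].astype(np.float32)*1000);print(np.round(r[0],1),np.round(r[1],1))
from bench import ctrl
go(TH,RH);print(ctrl.close_job())
E
```

```text
time: 10.3
position: [0.604, 0.1849, 0.1785]
tool_rot: [1.548, 2.01, 0.831]
ft_force: [1.1, -0.5, -0.3]
grip_width: 0.089
grip_force: 25.0
[ 547.1 -268. ] [118.1   8.6]
[ 461.9 -215.7] [79.9  8.6]
pos [0.604  0.1849 0.1785] q [-0.24 -0.08 -0.15  2.25  0.41  0.21 -0.51] shift mm [ 0.3 -0.   0.9] turn [-0.02  0.07  0.02] w 7.7 gf 25.0 ft [ 1.1 -0.5 -0.3]
the job is handed in; nothing more can be done
None
```

I handed the job in at about 10 s, with plate_mid gripped by its plain part and its label facing the lens; in the camera check the label was about 1.5° off square and the code within about 3 mm of the read point, and the other two plates were still in their slots.

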